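# Move the snap lid to the box of stones

## Task

The snap lid is latched on the empty sample box. Squeeze its two sprung tabs in together and, keeping them pressed, lift the lid straight off; then press it down against the springy seal of the open box of stones, which stands on a sprung platform and gives way under your push, until it is fully home and let the tabs spring out so that it is latched there. The plastic is brittle: squeeze a tab, pull on the box or push on it with less than 25 newtons, and leave everything else on the bench where it is.

Things in the scene. Friction and masses are not known exactly. Their poses are not given: they have to be found in the camera images.
- lid: White snap lid, about 150 g. Origin: middle of the underside of its flange (120 x 70 x 5 mm); x along its length, y across from tab to tab, z up. Below the flange two plug blocks, 98 x 46 mm together, 14 deep, enter the box mouth with 2 to 3 mm of play; rounded feet guide them in from about 4 mm off. Fits either way round. Latched, the flange rides 1 to 2 mm above the rim.
- lid_mid (a point): Middle of the lid's grip, where to hold it: 21 mm above the flange's underside, midway between the two tabs, same axes as the lid. Tab tops are 37 mm above the flange's underside. Between the tabs stands a fixed spine 56 mm long (x), 16 wide, its top 23 mm above the flange's underside.
- tab_a: Sprung tab on the lid's +y side: upright plate 30 mm long (x), 6 thick, 32 high above the flange. Origin: middle of its outer face, 25 mm from the lid's middle. Slides inward 6 mm to a stop; spring 3 N when out, 9 N fully in; with rubbing a squeeze of 10 to 15 N is needed. Over both outer faces: 50 mm when out, 38 fully pressed. Its hook, below the flange, is free of the lip from 4 mm of press on.
- tab_b: The same tab on the lid's -y side, origin at the middle of its outer face, 25 mm from the lid's middle; its own y axis points outward. Each tab's hook lies under the flange: 5.5 mm proud, 3.5 mm of it under the box's lip, bevelled below, lowest point 20 mm below the flange.
- empty_box_rim (a point): Centre of the mouth, at rim height, of the empty grey box that wears the lid at the start. Box 120 x 70 mm, 60 high, x along its length, z up, fixed to the bench. Mouth 104 x 50 mm between lips 8 mm deep along both long sides. On each end wall a sprung black seal strip stands 4 mm above the rim; it pushes an unlatched lid up.
- empty_box: The empty box itself, 120 x 70 x 60 mm, fixed to the bench; origin under its middle.
- stone_box_rim (a point): Centre of the mouth, at rim height, of the open grey box of stones: same box, mouth, lips and seal, x along its length. The seal takes 2 N to start and 6 N to press flush. To latch: tabs pressed in, push the lid down until its flange is within 1.5 mm of the rim (a firm 10 N does it), then let the tabs out while still holding it down.
- stone_base: Dark steel platform 150 x 94 x 10 mm, fixed to the bench; origin under its middle. The box of stones stands above it on four coil springs, its rim about 91 to 96 mm above the bench, guided upright: it sinks straight down by about 1 mm for every newton pressed on it (20 mm at most) and rises again when let go.
- core: Grey concrete core standing up, 38 mm diameter, 50 high; origin under its centre. Leave it alone.
- bottle_a: Black bottle with a red cap, 52 mm diameter, 120 high; leave it.
- bottle_b: Black bottle with a yellow cap, 52 mm diameter, 120 high; leave it.
- jar: Glass jar with a red cap, 80 mm diameter, 85 high; leave it.
- rock: Grey rock specimen 62 x 50 x 47 mm; leave it.
- brush: Hand brush lying on the bench, handle towards -x of its own axes; leave it.
- stopper: Cork stopper, 40 mm diameter, 35 high; leave it.
Mind the look-alikes: they are no part of the job. There is more than one size of the lid; the one meant has the size given above.

How it is judged (in metres and radians):
On the way, in this order (a step that is already met when the one before it is completed fails the run):
1. the lid is unlatched and lifted clear of the empty box (its flange at least 30 mm above the rim) (z of lid_mid in the frame of empty_box_rim above 0.051 m), for 0.1 s.
2. the lid is pressed home on the box of stones and both tabs have sprung out (z of lid_mid in the frame of stone_box_rim between 0.0185 and 0.0245 m and horizontal distance between lid_mid and stone_box_rim below 0.006 m and angle between the x axis of lid_mid and the x axis of stone_box_rim, either way round below 0.08 rad and angle between the z axis of lid_mid and the z axis of stone_box_rim, either way round below 0.04 rad and y of tab_a in the frame of lid_mid above 0.0225 m and y of tab_b in the frame of lid_mid below -0.0225 m), for 0.2 s.
At the end, for the whole second after the job is handed in: The lid is latched on the box of stones: centred within 6 mm, its flange's underside no more than 3.5 mm above the rim, level and in line with the box (either way round), both tabs sprung out to within 2.5 mm of their free place, at rest and let go (all of step 2 and linear speed of lid below 0.02 m/s); the robot touches nothing.
It fails at once if a tab was squeezed with more than 25 N (contact force between any of tab_a, tab_b and the fingers above 25 N).
It fails at once if the lid was pulled or pushed against a box with more than 25 N (contact force between lid and empty_box above 25 N or contact force between lid and stone_base above 25 N).
It fails at once if a bystander was moved by more than 20 mm (distance of any of core, bottle_a, bottle_b, jar, rock, brush, stopper from where it was at the start of the episode above 0.02 m).
It also fails if it takes over 51 s, if anything falls off the work surface, if the arm or the gripper's body presses on something with over 40 N, if the wrist force passes 120 N, or if a joint passes its speed limit or range.

## Robot

A 6-joint arm with a two-finger parallel gripper is mounted at the origin on the work surface. World frame = base frame: x ahead of the robot, y to its left, z up, the work surface at z = 0. Lengths are in m, angles in degrees, forces in N, time in s.
With the tool pointing down it reaches from about 0.325 to 0.85 m from the base axis. Payload 15.5 kg.
Tool frame: the origin (TCP) lies midway between the tips of the shut fingers; the grasp point (between the pads) lies 19 mm behind it; y points along the fingers, x is the direction in which the jaws open and shut, and the axes are right-handed (so a half turn about y gives the same grasp; the last joint's range is limited). The gripper opens to 91 mm and grips with 3 to 60 N. Pads are 32 mm wide; open, the fingers measure 118 mm over their backs; the gripper's body (76 mm by 178 mm) begins 60 mm behind the grasp point.
Start: joints at [66.434, 28.281, 77.091, -0, 74.628, -5.472], TCP at [0.194, 0.594, 0.214] pointing down, gripper open.
Joint ranges: [-166.48, 166.48], [-47.26, 123.95], [12.59, 153.08], [-70.14, 250.14], [6.76, 159.57], [-176.63, 176.63]. Speed limits (degrees/s): [108.29, 108.29, 147.25, 172.46, 172.46, 172.46].

## Interface

Orientations are given as a 3x3 rotation matrix whose columns are the frame's x, y, z axes.
In Python, from bench import ctrl gives the robot as it stands. The module is installed in compiled form; this text tells all that it offers. Calls block until the motion is done:
- ctrl.goto(position, orientation): joint-space move of the TCP to a pose.
- ctrl.move_l(position, vel=0.15, ori=None, contact_N=None): straight line of the TCP; ori=None keeps the orientation; vel is the mean speed in m/s. With contact_N (N) it stops when the force on the tool has changed by that much, and returns True; else False.
- ctrl.movej(angles): joint-space move.
- ctrl.command_gripper(opening): opening from 0.0 (shut) to 1.0 (fully open); the grip force is fixed at half the most; returns when the fingers have stopped.
- ctrl.sleep(seconds).
- ctrl.ik(position, orientation): joint angles nearest the present ones, or None.
- ctrl.read_camera(name): name is "side" or "top"; returns the picture (420x560x3 uint8, blue, green, red); there is no depth.
- ctrl.camera_params(name): a dict with "fx", "fy", "cx", "cy" (pixels), "D" ([k1, k2, p1, p2, k3] as OpenCV has them; the pictures are not rectified), "pose" (4x4, takes a point from camera to world coordinates). Camera axes: x right, y up, looking along -z (the intrinsics and any distortion apply to the point x, -y, -z); pixel columns grow to the right and rows downward; lengths in m; the calibration is good to about 2 mm. A picture is of the moment at which its call begins. camera_params takes no time and is no camera call.
A pose or a line that the arm cannot do raises ctrl.MotionError and nothing moves.
- ctrl.sign_off(): hands the job in, once; it reports no verdict.
Readings, each from a call of its own:
- ctrl.current_t(): time.
- ctrl.current_q(): joint angles.
- ctrl.current_dq(): joint speeds.
- ctrl.current_effort(): joint torques, N m.
- ctrl.current_tool_pos(): TCP position.
- ctrl.current_eef_rot(): TCP orientation.
- ctrl.current_contact_force(): force on the tool from outside, world axes, zero at the start.
- ctrl.current_wrist_torque(): the same for the moment, N m.
- ctrl.current_grip_width(): opening from 0.0 (shut) to 1.0 (fully open).
Only numpy, scipy, OpenCV 4.12 (cv2) and the standard library are available. Lean on these libraries where they do the work, as an engineer would, in place of code of your own. Each camera call takes 0.05 s, during which the arm holds its last target. There are 200 camera calls.

## Working session

There is one attempt and no reset: what is moved stays moved. The work goes in short steps, each a Python script; the robot and the scene stay as the last script left them, time stands still between calls to the robot, and variables do not carry over. Pictures are saved under pics/ and viewed, about 8 in all and at most 12, crops included, and the job is handed in when it is done.

```bash
mkdir -p pics; python3 - <<'E'
from bench import ctrl
import cv2,numpy as np
for n in("side","top"):
    cv2.imwrite(f"pics/{n}0.png",ctrl.read_camera(n)); p=ctrl.camera_params(n); print(n,p)
print(ctrl.current_t(),ctrl.current_eef_rot(),ctrl.current_contact_force())
E
```

```text
side {'fx': 417.02148358891014, 'fy': 417.02148358891014, 'cx': 282.6207035313202, 'cy': 209.181896870356, 'D': array([-0.10683659,  0.        ,  0.        ,  0.        ,  0.        ]), 'pose': array([[ 0.71842702,  0.36022664, -0.5950625 , -0.14779492],
       [-0.6951695 ,  0.40198935, -0.59593954, -0.62436402],
       [ 0.02453549,  0.84180837,  0.53921858,  0.67832564],
       [ 0.        ,  0.        ,  0.        ,  1.        ]])}
top {'fx': 384.75843637072023, 'fy': 384.75843637072023, 'cx': 275.03102179549353, 'cy': 211.2786549371081, 'D': array([-0.10992073,  0.        ,  0.        ,  0.        ,  0.        ]), 'pose': array([[-0.0013601 ,  0.98593604, -0.16711753,  0.32333873],
       [-0.99974886,  0.00239757,  0.02228138,  0.01431567],
       [ 0.02236869,  0.16710587,  0.98568518,  1.12893524],
       [ 0.        ,  0.        ,  0.        ,  1.        ]])}
0.1 [[ 3.10576576e-01 -4.02094911e-04 -9.50548278e-01]
 [ 9.50547739e-01 -1.01470786e-03  3.10576829e-01]
 [-1.08941017e-03 -9.99999404e-01  6.70659164e-05]] [ 0.36575464 -0.08963898 -0.0478502 ]
```

View pics/side0.png

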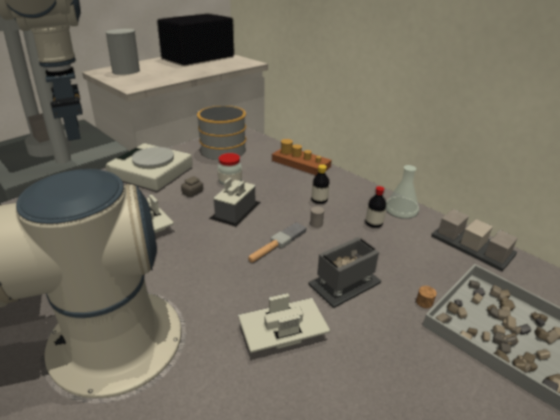

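View pics/top0.png

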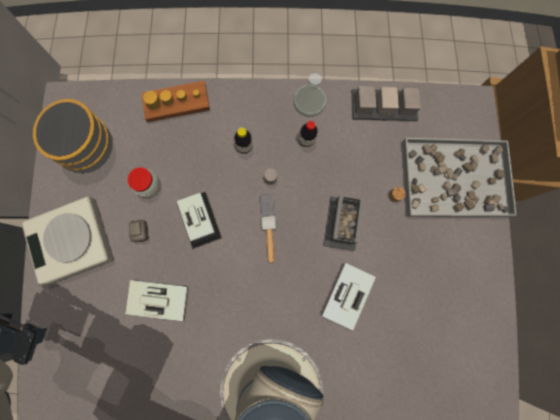

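Two views show the lidded box on its dark platform at top (198,218), the box of stones at (346,222), and two look-alike lids on the bench at (157,300) and (349,296). I'll enlarge both boxes.

```bash
cat > h.py <<'E'
import cv2,numpy as np
from bench import ctrl
def ray(n,uv):
    p=ctrl.camera_params(n);K=np.array([[p['fx'],0,p['cx']],[0,p['fy'],p['cy']],[0,0,1]])
    q=cv2.undistortPoints(np.array(uv,float).reshape(-1,1,2),K,p['D']).reshape(-1,2)
    d=np.c_[q[:,0],-q[:,1],-np.ones(len(q))]@p['pose'][:3,:3].T
    return p['pose'][:3,3],d
def plane(n,uv,z):
    o,d=ray(n,uv); return o+d*((z-o[2])/d[:,2])[:,None]
def proj(n,P):
    p=ctrl.camera_params(n);K=np.array([[p['fx'],0,p['cx']],[0,p['fy'],p['cy']],[0,0,1]])
    c=(np.atleast_2d(P)-p['pose'][:3,3])@p['pose'][:3,:3]*[1,-1,-1]
    return cv2.projectPoints(c,np.zeros(3),np.zeros(3),K,p['D'])[0].reshape(-1,2)
E
python3 - <<'E'
import cv2,numpy as np
t=cv2.imread('pics/top0.png');s=cv2.imread('pics/side0.png')
c=lambda i,x,y:cv2.resize(i[y:y+74,x:x+98],None,fx=4,fy=4,interpolation=cv2.INTER_CUBIC)
m=np.vstack([np.hstack([c(t,150,182),c(t,297,185)]),np.hstack([c(s,187,160),c(s,298,230)])])
cv2.imwrite('pics/c.png',m)
E
```

```text
(no output)
```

View pics/c.png

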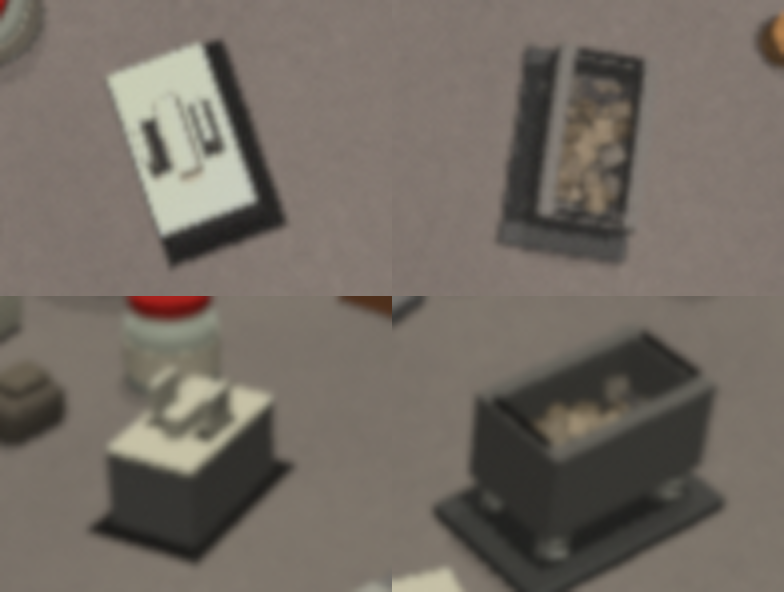

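The lid's white flange is at top crop corners (107,75),(203,42),(258,205),(163,238). The stone box rim is at (568,47),(648,60),(632,230),(543,220), and in side view at (475,397),(557,455),(717,383),(640,330). I'll triangulate.

```bash
python3 - <<'E'
from h import *
def tri(a,b):
    o1,d1=ray('top',a);o2,d2=ray('side',b);out=[]
    for u,v in zip(d1,d2):
        s=np.linalg.lstsq(np.c_[u,-v],o2-o1,rcond=None)[0]
        out.append([*((o1+u*s[0]+o2+v*s[1])/2*1000),np.linalg.norm(o1+u*s[0]-o2-v*s[1])*1000])
    return np.array(out)
T=lambda a,ox,oy,bx,by:(np.array(a,float)-[bx,by])/4+[ox,oy]-0.375
np.set_printoptions(precision=1,suppress=True)
# lid: image top-cam TL,TR,BR,BL ; side
# stone
a=T([(568,47),(648,60),(632,230),(543,220)],297,185,392,0)
b=T([(640,330),(717,383),(557,455),(475,397)],298,230,392,296)
print('stone',tri(a,b)); P=plane('top',a,.0935)*1e3;print(P,P.mean(0))
l=T([(203,42),(258,205),(163,238),(107,75)],150,182,0,0)
b=T([(273,398),(198,472),(108,447)],187,160,0,296)
print('lid',tri(l[:3],b))
# mask
for n,roi in(('top',(165,185,60,65)),):
    im=cv2.imread(f'pics/{n}0.png');x,y,w,h=roi
    g=im[y:y+h,x:x+w].min(2);m=(g>140).astype(np.uint8);m=cv2.morphologyEx(m,cv2.MORPH_CLOSE,np.ones((9,9)))
    c=max(cv2.findContours(m,0,2)[0],key=cv2.contourArea);r=cv2.boxPoints(cv2.minAreaRect(c))+[x,y]
    for z in(.0665,.0765):
        P=plane(n,r,z)*1e3;e=np.diff(np.r_[P,P[:1]],axis=0)
        print(z,P,P.mean(0),np.linalg.norm(e,axis=1),np.degrees(np.arctan2(e[:,1],e[:,0])))
E
```

```text
stone [[ 542.1 -191.8   94.8    3.3]
 [ 535.2 -250.    92.     7.5]
 [ 415.4 -231.7   97.5    4.2]
 [ 421.3 -169.9   97.3    1.2]]
[[ 541.2 -190.8   93.5]
 [ 532.3 -246.6   93.5]
 [ 414.3 -231.1   93.5]
 [ 421.2 -170.1   93.5]] [ 477.2 -209.7   93.5]
lid [[557.4 201.2  67.5   0.7]
 [445.1 156.6  69.7   7.8]
 [420.2 223.1  70.1   3.4]]
0.0665 [[533.6 270.2  66.5]
 [557.8 204.   66.5]
 [445.  161.3  66.5]
 [421.5 226.5  66.5]] [489.5 215.5  66.5] [ 70.5 120.5  69.3 120.3] [ -70.  -159.3  109.8   21.3]
0.0765 [[531.6 267.8  76.5]
 [555.6 202.2  76.5]
 [443.9 160.   76.5]
 [420.6 224.5  76.5]] [487.9 213.6  76.5] [ 69.9 119.4  68.6 119.2] [ -70.  -159.3  109.8   21.3]
```

Lid: flange 120 x 70 mm matches, centre (0.4895, 0.2155), yaw about 20.5°. The rim width of the stone box came out short, so I'll take a brighter zoom of it.

```bash
python3 - <<'E'
import cv2,numpy as np
t=cv2.imread('pics/top0.png');s=cv2.imread('pics/side0.png')
def c(i,x,y):
    j=cv2.resize(i[y:y+60,x:x+50],None,fx=8,fy=8,interpolation=cv2.INTER_CUBIC)
    return (255*(np.clip(j/190.,0,1)**.6)).astype(np.uint8)
j=cv2.resize(s[234:294,304:388],None,fx=8,fy=8,interpolation=cv2.INTER_CUBIC)[:, :400+272]
k=(255*(np.clip(cv2.resize(j,(400,286))/190.,0,1)**.6)).astype(np.uint8)
m=np.zeros((480,800,3),np.uint8);m[:,:400]=c(t,320,193);m[:286,400:]=k
cv2.imwrite('pics/d.png',m)
E
```

```text
(no output)
```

View pics/d.png

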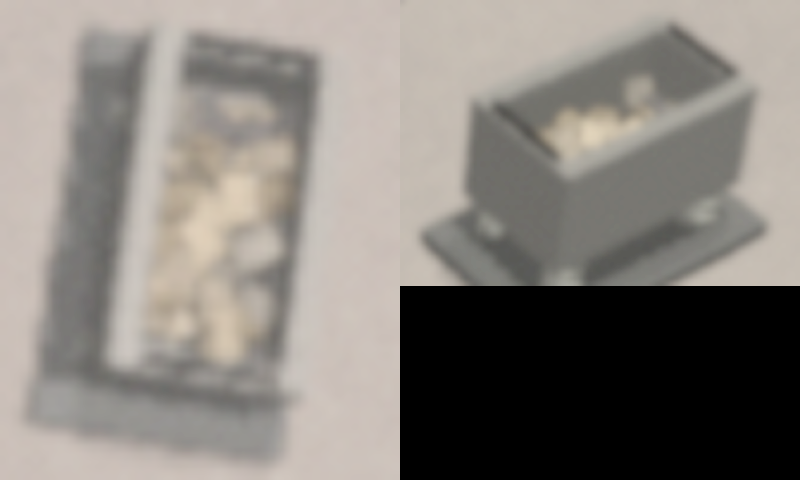

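The zoom shows the left lip's outer edge from (148,30) to (108,365), and the right lip's inner edge from (318,55) to (287,390). The base corners are at (85,32), (28,420) and (280,460).

```bash
python3 - <<'E'
from h import *
np.set_printoptions(precision=1,suppress=True)
g=lambda a:np.array(a,float)/8+[320,193]-.44
s=lambda a:(np.array(a,float)-[400,0])*[1.68/8,1/4.76]*[1,1]+[304,234]-.44
B=plane('top',g([(85,32),(28,420),(280,460)]),.010)*1e3
print('base',B,np.linalg.norm(np.diff(B,axis=0),axis=1),'centre',(B[0]+B[2])/2,np.degrees(np.arctan2(*(B[0]-B[1])[[1,0]])),np.degrees(np.arctan2(*(B[1]-B[2])[[1,0]])))
for z in(.091,.096):
  L=plane('top',g([(148,30),(108,365),(188,35),(142,365),(318,55),(287,390)]),z)*1e3
  print(z,L,[np.degrees(np.arctan2(*(L[i]-L[i+1])[[1,0]])) for i in(0,2,4)])
# side, corners far-left,near... : left(475,100) near(570,175) right(757,90) far(668,22)
for z in(.091,.096):
  S=plane('side',s([(668,22),(757,90),(570,175),(475,100)]),z)*1e3
  print('side',S,S.mean(0),np.linalg.norm(np.diff(np.r_[S,S[:1]],axis=0),axis=1))
E
```

```text
base [[ 558.  -175.8   10. ]
 [ 413.2 -151.3   10. ]
 [ 398.3 -244.    10. ]] [146.9  93.9] centre [ 478.2 -209.9   10. ] -9.627235143334053 80.85281374421855
0.091 [[ 541.9 -184.1   91. ]
 [ 425.4 -167.1   91. ]
 [ 540.2 -198.1   91. ]
 [ 425.4 -178.7   91. ]
 [ 533.3 -243.6   91. ]
 [ 416.7 -228.5   91. ]] [np.float64(-8.328761185565918), np.float64(-9.563575991221501), np.float64(-7.371435303014995)]
0.096 [[ 540.8 -183.1   96. ]
 [ 424.9 -166.2   96. ]
 [ 539.1 -197.    96. ]
 [ 424.9 -177.8   96. ]
 [ 532.3 -242.3   96. ]
 [ 416.3 -227.3   96. ]] [np.float64(-8.328761185565924), np.float64(-9.563575991221507), np.float64(-7.371435303015)]
side [[ 548.5 -190.3   91. ]
 [ 536.2 -253.    91. ]
 [ 421.9 -231.    91. ]
 [ 430.4 -166.    91. ]] [ 484.2 -210.1   91. ] [ 64.  116.4  65.6 120.5]
side [[ 542.5 -194.    96. ]
 [ 530.3 -256.2   96. ]
 [ 417.  -234.4   96. ]
 [ 425.5 -169.9   96. ]] [ 478.9 -213.6   96. ] [ 63.4 115.4  65.  119.5]
```

```bash
cat >> h.py <<'E'
def R(yaw):  # tool down, jaws along lid y for a lid of this yaw (deg)
    a=np.radians(yaw);x=np.array([-np.sin(a),np.cos(a),0]);y=np.array([0,0,-1.]);return np.c_[x,y,np.cross(x,y)]
def st(m=''):
    f=lambda a:np.round(a,4).tolist()
    print(m,'t',round(ctrl.current_t(),2),'p',f(ctrl.current_tool_pos()),'F',np.round(ctrl.current_contact_force(),1).tolist(),'T',np.round(ctrl.current_wrist_torque(),2).tolist(),'w',round(91*ctrl.current_grip_width(),1))
E
python3 - <<'E'
from h import *
ctrl.goto([.4895,.2155,.20],R(20.5));st()
ctrl.command_gripper(66/91);ctrl.move_l([.4895,.2155,.115]);ctrl.sleep(.2);st();print(ctrl.current_q(),ctrl.current_eef_rot())
a=ctrl.read_camera('side')[140:240,175:285];b=ctrl.read_camera('top')[170:270,150:260]
m=np.hstack([cv2.resize(i,(400,364),interpolation=cv2.INTER_CUBIC) for i in(a,b)])
cv2.imwrite('pics/e.png',(255*(m/255.)**.6).astype(np.uint8))
E
```

```text
t 1.85 p [0.4894, 0.2161, 0.2001] F [-0.2, 0.7, 0.3] T [0.02, 0.01, 0.04] w 91.0
 t 3.34 p [0.49, 0.2157, 0.1159] F [-0.7, -0.1, -0.7] T [0.0, 0.04, 0.01] w 66.3
[ 1.73662315e+01  2.80945766e+01  9.63267941e+01  9.86764663e-04
  5.54876669e+01 -9.31378111e+01] [[-3.50264285e-01  1.51098933e-03 -9.36649693e-01]
 [ 9.36650909e-01  4.87406568e-04 -3.50263953e-01]
 [-7.27158826e-05 -9.99998740e-01 -1.58599064e-03]]
```

View pics/e.png

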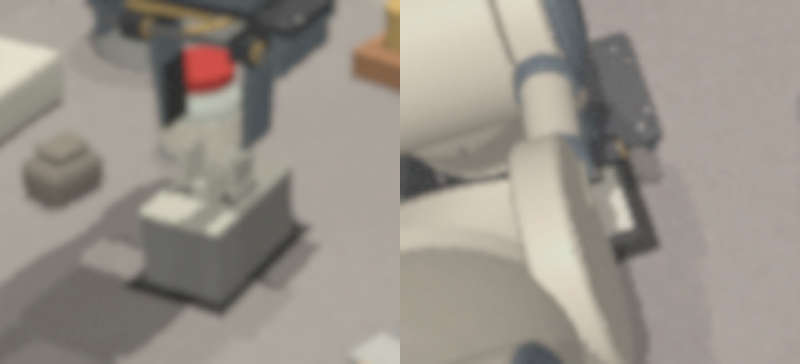

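In the side view the open fingers straddle the two tabs and look about centred, at crop (165–265, 60–190). Next I'll descend to a light touch on the flange.

```bash
python3 - <<'E'
from h import *
print(ctrl.move_l([.4895,.2155,.085],vel=.06,contact_N=6)); st()
print(ctrl.move_l([.4895,.2155,.060],vel=.015,contact_N=3)); st()
E
```

```text
False
 t 4.09 p [0.4894, 0.2155, 0.0848] F [0.6, 0.3, 0.5] T [0.01, -0.02, 0.04] w 66.0
True
 t 5.28 p [0.4895, 0.2155, 0.0654] F [0.8, 0.1, 3.6] T [0.09, -0.1, -0.0] w 65.9
```

```bash
python3 - <<'E'
from h import *
ctrl.move_l([.4895,.2155,.0682],vel=.03); ctrl.sleep(.1); st('up')
for w in(54,50,47,44,42,40.5):
    ctrl.command_gripper(w/91); ctrl.sleep(.15); st(w)
E
```

```text
up t 5.62 p [0.4894, 0.2155, 0.0682] F [-0.4, 0.2, -0.3] T [0.04, 0.05, 0.02] w 65.9
54 t 6.18 p [0.4895, 0.2155, 0.0682] F [-0.6, 0.2, -0.1] T [0.05, -0.03, -0.04] w 54.1
50 t 6.62 p [0.4896, 0.2153, 0.0682] F [0.5, -4.4, -0.2] T [-0.94, -0.31, 0.03] w 49.9
47 t 7.05 p [0.4895, 0.2156, 0.0682] F [0.9, -1.3, -0.1] T [-0.15, -0.02, 0.04] w 47.1
44 t 7.47 p [0.4895, 0.2156, 0.0682] F [-0.8, 0.2, 2.2] T [-0.0, -0.0, 0.08] w 43.7
42 t 7.88 p [0.4895, 0.2155, 0.0682] F [-0.1, -1.0, 1.9] T [-0.09, 0.08, 0.03] w 42.3
40.5 t 8.27 p [0.4895, 0.2155, 0.0682] F [0.5, -0.8, 2.8] T [-0.01, 0.03, 0.06] w 40.3
```

```bash
python3 - <<'E'
from h import *
ctrl.command_gripper(39.4/91); ctrl.sleep(.1); st('g')
print(ctrl.move_l([.4895,.2155,.0742],vel=.02,contact_N=8)); st()
print(ctrl.move_l([.4895,.2155,.0832],vel=.03,contact_N=8)); st()
E
```

```text
g t 8.59 p [0.4895, 0.2155, 0.0682] F [-0.2, -0.8, 2.9] T [-0.08, -0.04, 0.11] w 39.1
False
 t 9.04 p [0.4894, 0.2155, 0.0742] F [0.2, -0.6, -1.6] T [0.03, -0.02, -0.02] w 39.0
False
 t 9.49 p [0.4896, 0.2155, 0.0834] F [-0.4, -0.1, -1.8] T [0.06, 0.07, 0.02] w 39.6
```

Fz is −1.7 N, which is the lid's weight, so the lid is free. I'll lift it, carry it over the stone box and look.

```bash
python3 - <<'E'
from h import *
ctrl.move_l([.4895,.2155,.19],vel=.12); st()
print(ctrl.ik([.478,-.21,.19],R(-9)))
ctrl.move_l([.478,0,.19],vel=.15,ori=R(6)); ctrl.move_l([.478,-.21,.19],vel=.15,ori=R(-9)); ctrl.move_l([.478,-.21,.145],vel=.08); ctrl.sleep(.3); st(); print(ctrl.current_eef_rot())
s=ctrl.read_camera('side');t=ctrl.read_camera('top');cv2.imwrite('pics/s1.png',s);cv2.imwrite('pics/t1.png',t)
m=np.hstack([cv2.resize(i,(400,400),interpolation=cv2.INTER_CUBIC) for i in(s[205:305,298:398],t[165:265,295:395])])
cv2.imwrite('pics/f.png',(255*(m/255.)**.6).astype(np.uint8))
E
```

```text
t 10.53 p [0.4891, 0.2154, 0.1894] F [0.3, -0.4, -0.8] T [0.02, -0.03, -0.04] w 39.4
[-3.02722575e+01  2.15997089e+01  9.33085436e+01 -2.54444375e-14
  6.50917475e+01 -1.11272257e+02]
 t 14.68 p [0.4782, -0.2101, 0.1453] F [-0.1, 0.4, -1.4] T [0.06, 0.01, -0.05] w 39.6
[[ 1.56480793e-01  5.49011894e-04 -9.87680849e-01]
 [ 9.87680978e-01 -3.07798335e-04  1.56480643e-01]
 [-2.18096787e-04 -9.99999802e-01 -5.90413132e-04]]
```

View pics/f.png

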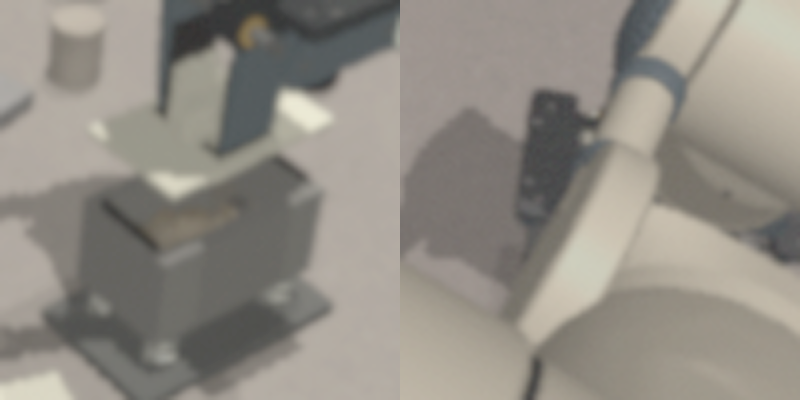

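The side view shows the lid level above the box. Flange corners are at crop (90,127), (176,190), (333,118) and rim corners at (85,203), (165,247), (322,182). I'll compare their plane positions.

```bash
python3 - <<'E'
from h import *
np.set_printoptions(precision=1,suppress=True)
g=lambda a:np.array(a,float)/4+[298,205]-.375
L=plane('side',g([(90,127),(176,192),(333,118)]),.1425)*1e3
a=np.radians(-9);Rz=np.array([[np.cos(a),-np.sin(a)],[np.sin(a),np.cos(a)]])
C=np.array([[-60,35],[-60,-35],[60,-35]])@Rz.T+[478,-210]
print('lid',L,np.linalg.norm(np.diff(L,axis=0),axis=1),'err',L[:,:2]-C)
for z in(.091,.0935,.096):
  B=plane('side',g([(85,203),(165,249),(324,182)]),z)*1e3
  print(z,'rim',np.linalg.norm(np.diff(B,axis=0),axis=1),(B[:,:2]-C))
# predicted pixels of rim corners
print((proj('side',np.c_[C/1e3,[.0935]*3])-[298,205]+.375)*4)
print((proj('side',np.c_[C/1e3,[.1418]*3])-[298,205]+.375)*4)
E
```

```text
lid [[ 428.1 -165.4  142.5]
 [ 418.7 -233.3  142.5]
 [ 534.5 -251.1  142.5]] [ 68.6 117.2] err [[3.9 0.7]
 [5.4 1.9]
 [2.7 2.9]]
0.091 rim [ 56.  116.2] [[ 3.3 -1.2]
 [16.8 12. ]
 [11.8  5.8]]
0.0935 rim [ 55.7 115.7] [[ 0.9 -3.1]
 [14.4 10.3]
 [ 8.8  4.2]]
0.096 rim [ 55.5 115.2] [[-1.6 -5.1]
 [11.9  8.6]
 [ 5.9  2.6]]
[[ 79.8 201.1]
 [162.7 270.3]
 [321.1 191.9]]
[[ 86.1 131.4]
 [172.1 199.2]
 [334.3 123.2]]
```

Side and top agree to about 3 mm once the side camera's bias, seen on the lid at its known pose, is taken out. Target is (0.478, −0.211), yaw −9°. Going down gently.

```bash
python3 - <<'E'
from h import *
ctrl.move_l([.478,-.211,.130],vel=.05); ctrl.sleep(.1); st()
for z in(.120,.112,.106,.102,.099):
    c=ctrl.move_l([.478,-.211,z],vel=.03,contact_N=5); st(c)
    if c: break
E
```

```text
t 15.33 p [0.4781, -0.211, 0.13] F [0.5, 0.8, -1.4] T [-0.01, -0.01, 0.05] w 39.4
False t 15.82 p [0.4779, -0.211, 0.1198] F [0.5, 0.6, -1.1] T [-0.01, 0.0, -0.01] w 39.2
False t 16.23 p [0.4779, -0.2109, 0.1118] F [0.3, 1.1, -1.3] T [0.03, 0.01, -0.03] w 39.2
False t 16.58 p [0.4779, -0.2109, 0.1058] F [-0.1, 0.3, -1.8] T [-0.05, 0.03, 0.01] w 39.4
False t 16.87 p [0.4781, -0.2111, 0.102] F [0.6, 0.6, 0.5] T [0.09, -0.02, 0.01] w 39.8
False t 17.12 p [0.4781, -0.2111, 0.099] F [0.7, -1.0, 3.3] T [-0.01, -0.07, 0.02] w 39.4
```

```bash
python3 - <<'E'
from h import *
z=.099
while z>.080:
    z-=.002; ctrl.move_l([.478,-.211,z],vel=.02); ctrl.sleep(.1); F=ctrl.current_contact_force(); st()
    if F[2]>11.5 or abs(F[0])+abs(F[1])>10: break
s=ctrl.read_camera('side');cv2.imwrite('pics/s2.png',s)
m=cv2.resize(s[215:305,298:398],(700,630)[:2],interpolation=cv2.INTER_CUBIC)[:600]
cv2.imwrite('pics/g.png',(255*(m/255.)**.6).astype(np.uint8))
E
```

```text
t 17.47 p [0.4781, -0.2111, 0.0971] F [0.8, -0.7, 3.8] T [0.01, -0.18, -0.05] w 39.7
 t 17.82 p [0.4781, -0.2111, 0.0951] F [1.6, -0.9, 4.7] T [0.0, -0.28, 0.07] w 39.6
 t 18.17 p [0.4781, -0.2111, 0.0931] F [1.8, -0.5, 6.5] T [-0.02, -0.2, 0.0] w 39.7
 t 18.52 p [0.4782, -0.2111, 0.0912] F [0.9, -0.1, 8.5] T [-0.0, -0.07, 0.01] w 39.6
 t 18.87 p [0.4782, -0.2111, 0.0893] F [0.1, 0.9, 10.5] T [-0.03, 0.02, 0.02] w 39.5
 t 19.22 p [0.4781, -0.2111, 0.0873] F [-0.0, 0.1, 11.0] T [0.05, 0.07, 0.03] w 39.1
 t 19.57 p [0.4782, -0.2112, 0.0854] F [-0.6, -0.1, 12.8] T [0.09, 0.08, 0.12] w 39.3
```

View pics/g.png

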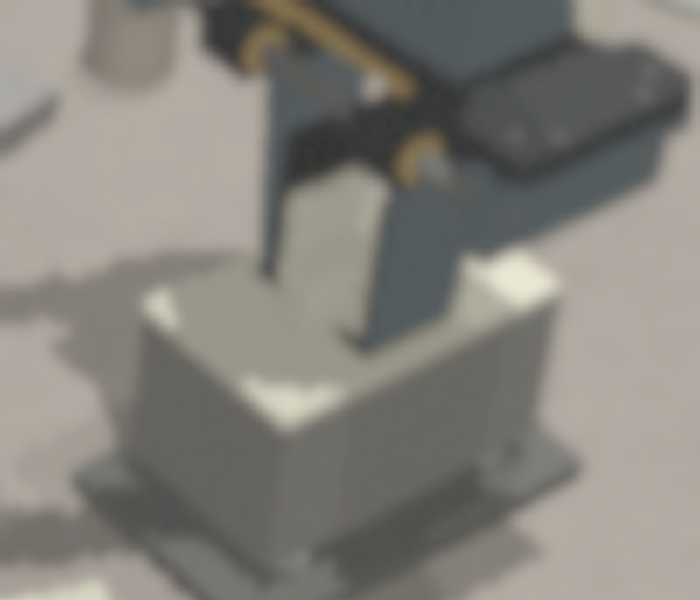

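The lid sits flush on the box of stones, its near corner at (285,425) with no gap showing. I'll push 2 mm more, then let the tabs out while holding it down.

```bash
python3 - <<'E'
from h import *
ctrl.move_l([.478,-.211,.0834],vel=.02); ctrl.sleep(.1); st()
for w in(43,46,49,52,55,58):
    ctrl.command_gripper(w/91); ctrl.sleep(.1); st(w)
ctrl.sleep(.2)
print(ctrl.move_l([.478,-.211,.108],vel=.04)); ctrl.sleep(.2); st()
E
```

```text
t 19.97 p [0.4782, -0.2112, 0.0839] F [-0.9, -0.2, 14.8] T [0.1, 0.1, 0.16] w 39.6
43 t 20.35 p [0.4782, -0.2115, 0.0839] F [-0.7, -3.7, 13.7] T [-0.32, 0.32, 0.12] w 43.0
46 t 20.73 p [0.4782, -0.2116, 0.0839] F [-1.9, -4.2, 14.2] T [-0.43, 0.37, 0.14] w 46.1
49 t 21.1 p [0.4781, -0.2116, 0.0839] F [-2.3, -3.1, 14.2] T [-0.53, 0.37, 0.07] w 49.0
52 t 21.48 p [0.4782, -0.2118, 0.084] F [-3.4, -5.9, 14.0] T [-0.85, 0.58, 0.08] w 52.2
55 t 21.85 p [0.4783, -0.212, 0.084] F [-3.1, -7.1, 15.1] T [-1.05, 0.55, 0.05] w 54.9
58 t 22.23 p [0.4784, -0.212, 0.084] F [-1.9, -7.7, 13.3] T [-1.02, 0.43, 0.03] w 57.9
False
 t 23.39 p [0.4778, -0.2109, 0.1077] F [-0.4, 0.2, 0.6] T [-0.02, 0.06, 0.01] w 57.9
```

```bash
python3 - <<'E'
from h import *
ctrl.command_gripper(74/91); ctrl.move_l([.478,-.211,.22],vel=.12); ctrl.goto([.35,.15,.28],R(20)); ctrl.sleep(.3); st()
s=ctrl.read_camera('side');t=ctrl.read_camera('top');cv2.imwrite('pics/s3.png',s);cv2.imwrite('pics/t3.png',t)
m=np.hstack([cv2.resize(i,(400,400),interpolation=cv2.INTER_CUBIC) for i in(s[225:305,305:385],t[185:265,305:385])])
cv2.imwrite('pics/k.png',(255*(m/255.)**.8).astype(np.uint8))
E
```

```text
t 26.68 p [0.3503, 0.1497, 0.2799] F [0.5, 0.8, -0.9] T [0.06, 0.05, 0.05] w 74.0
```

View pics/k.png

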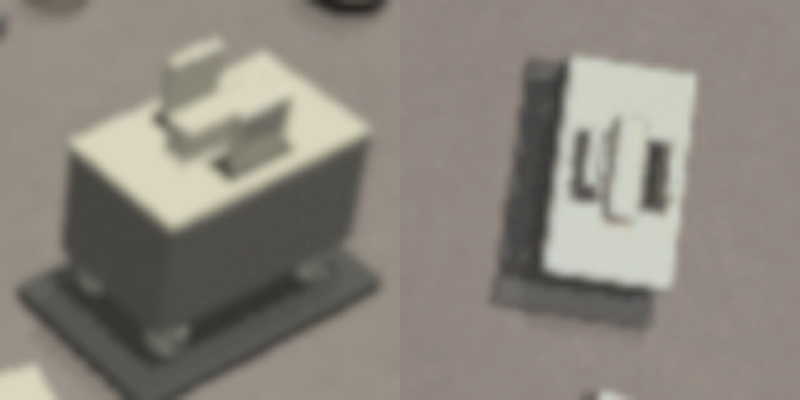

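The final view shows the flange flush and in line with the box, with both tabs standing well out from the spine at top crop (582,165) and (657,175). No black seal gap shows. Handing in.

```bash
python3 - <<'E'
from h import *
t0,t3=cv2.imread('pics/top0.png'),cv2.imread('pics/t3.png')
x,y,w,h=320,185,45,65
m=(t3[y:y+h,x:x+w].min(2)>140).astype(np.uint8);m=cv2.morphologyEx(m,cv2.MORPH_CLOSE,np.ones((9,9)))
c=max(cv2.findContours(m,0,2)[0],key=cv2.contourArea);r=cv2.boxPoints(cv2.minAreaRect(c))+[x,y]
P=plane('top',r,.100)*1e3;e=np.diff(P,axis=0);print(P.mean(0),np.linalg.norm(e,axis=1),np.degrees(np.arctan2(e[:,1],e[:,0])))
ctrl.sign_off();print(ctrl.current_t())
E
```

```text
[ 476.80439582 -216.06770928  100.        ] [120.9935419   81.92499351 121.46068491] [ -9.22493017 -97.50502156 170.02016945]
the job is handed in; nothing more can be done
the job is handed in; nothing more can be done
```

The lid is off the empty box and, as far as I can tell, latched on the box of stones. I handed the job in with the clock a little past 27 s. No verdict is reported.

**What I did**
- I squeezed both tabs to about 39 mm over their outer faces and lifted the lid off.
- I carried it over and lowered it in at (0.478, −0.211), yaw −9°.
- I pressed it down to about 14 N on the sprung box and let the tabs out in small steps while holding that force. Then I opened the gripper and backed away.

**What the checks showed**
- **Lift:** the tool carried about 1.7 N right after the lift, about the lid's weight, so the lid came free.
- **Forces:** wrist readings stayed under 16 N while pressing. The squeeze on the tabs was not measured; I controlled only how far the fingers closed.
- **Final pictures:** the flange sits level and in line, no seal gap shows, and both tabs stand out.
- **Position:** the last top-view mask gave a yaw of about −9.2° to −10°, agreeing with the box.

**What disagreed or was not checked**
- That same mask gave a flange width of 82 mm instead of 70 mm, so it took in something beside the lid. I discounted its centre of (0.477, −0.216), which lies 5 mm off where I placed the lid.
- I did not measure the latched height or tug on the lid. That it is latched rests on the force held while the tabs came out and on the pictures.
- I did not check the bystanders one by one in the final pictures. No unexpected contact was felt.

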